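# Rock the battery pack into the infusion pump's bay and latch it

## Robot

A 6-joint arm with a two-finger parallel gripper is mounted at the origin on a cart in front of the work surface, level with it; the furniture and walls round the work are solid. World frame = base frame: x ahead of the robot, y to its left, z up, the work surface at z = 0. Lengths are in mm, angles in rad, forces in N, time in s.
With the tool pointing down it reaches from about 275 to 825 mm from the base axis. Payload 5.2 kg.
Tool frame: the origin (TCP) lies at the very end of the fingers, on their centre line; the grasp point (between the pads) lies 19 mm behind it; z points along the fingers, y is the direction in which the jaws open and shut (so a half turn about z gives the same grasp; the last joint's range is limited). The gripper opens to 93 mm and grips with 3 to 60 N. Pads are 15 mm wide; open, the fingers measure 128 mm over their backs; the gripper's body (75 mm by 188 mm) begins 65 mm behind the grasp point.
Start: joints at [-1.391, 0.259, 1.535, -0, 1.348, -0.203], TCP at [205.456, -510.189, 218.653] pointing down, gripper open.
Joint ranges: [-3.14, 3.14], [-0.91, 2.08], [0.19, 2.58], [-1.22, 4.36], [0.22, 2.71], [-3.12, 3.12]. Speed limits (rad/s): [2.57, 2.57, 3.14, 3.14, 3.14, 3.14].

## Interface

Orientations are given as [roll, pitch, yaw] about the fixed x, y, z axes, in that order (R = Rz(yaw) Ry(pitch) Rx(roll)).
In Python, from bench import robot gives the robot as it stands. The module is installed in compiled form; this text tells all that it offers. Calls block until the motion is done:
- robot.move_ptp(position, orientation): joint-space move of the TCP to a pose.
- robot.move_linear(position, ori=None, speed=150, f_stop=None): straight line of the TCP; ori=None keeps the orientation; speed is the mean speed in mm/s. With f_stop (N) it stops when the force on the tool has changed by that much, and returns True; else False.
- robot.move_j(angles): joint-space move.
- robot.move_gripper(opening): opening from 0.0 (shut) to 1.0 (fully open); the grip force is fixed at half the most; returns when the fingers have stopped.
- robot.sleep(seconds).
- robot.inverse_kinematics(position, orientation): joint angles nearest the present ones, or None.
- robot.get_image(name): name is "side" or "top" or "wrist"; returns a dict with "img" (420x560x3 uint8, blue, green, red), "fovy" (degrees; the focal length in pixels is half the picture's height over the tangent of half this angle, whatever the lens; pixels are square), "cx", "cy" (the principal point, pixels), "eye" and "orientation" of the camera in the world. Camera axes: x right, y down, z forward; pixel columns grow to the right and rows downward; lengths in mm; the calibration is good to about 2 mm. A picture is of the moment at which its call begins. There is no depth.
A pose or a line that the arm cannot do raises robot.MotionError and nothing moves.
- robot.hand_in(): hands the job in, once; it reports no verdict.
Readings, each from a call of its own:
- robot.current_t(): time.
- robot.current_qpos(): joint angles.
- robot.current_joint_vel(): joint speeds.
- robot.current_joint_efforts(): joint torques, N m.
- robot.current_tcp_pos(): TCP position.
- robot.current_eef_rot(): TCP orientation.
- robot.current_contact_force(): force on the tool from outside, world axes, zero at the start.
- robot.current_ft_torque(): the same for the moment, N m.
- robot.current_gripper_width(): opening from 0.0 (shut) to 1.0 (fully open).
Only numpy, scipy, OpenCV 4.12 (cv2) and the standard library are available. Lean on these libraries where they do the work, as an engineer would, in place of code of your own. Each camera call takes 0.05 s, during which the arm holds its last target.

## Task

Fit the battery pack into the open bay in the back of the infusion pump: hold it tilted, tuck its tongue under the fixed lip at one end of the bay, and rock it down until it sits flat on the bay floor. Then slide the latch fully home over the pack's heel and let go of everything. Leave the vial, the dropper bottle and the sample cup where they stand.

Things in the scene. Friction and masses are not known exactly. Their poses are not given: they have to be found in the camera images.
- pump: White infusion pump, fixed, lying on its face (all sizes in mm): x -74 to +82, y -60 to +60, 33 high; origin at worktop height. In its top is a straight-walled bay, x -50 to +17, y -21.5 to +21.5, floor at z = 8, 25 deep. Lip at the bay's -x end, slide latch on the pump's top at the +x end. Its lip end points away from the robot, within 0.3 rad.
- bay (a point): (mm) Centre of the bay's floor (pump x -16.5, z 8), with the pump's axes. The seated pack's origin belongs here, axes parallel to the pump's, tongue to -x; play 1.5 each way along and across.
- lip (a point): (mm) Middle of the lower edge of the fixed grey lip at the bay's -x end. The lip overhangs the bay by 8 (pump x -50 to -42) over its full width; its underside is 11 above the bay floor, its top level with the pump's top (z 33). The mouth is thus only 59 long: the pack enters only tilted some 20 to 28 degrees, tongue low and first, heel high.
- pack: (mm) Black battery pack, loose, 0.2 kg, 64 (x) x 40 (y) x 52 high, upright on the worktop; origin at the centre of its underside, z up. Tongue: x -32 to -16, 34 wide, 7 thick, level with the underside. Main block: x -16 to +32, 40 wide, 23 high. Upright grip on it, to grasp across y: x -8 to +20, 30 wide, z 23 to 52. Heel: the block's shoulder behind the grip, x +20 to +32.
- latch (a joint): Travel of the slide latch in m: 0 open (clear of the bay), 0.018 fully home at its stop, over the pack's heel; grows as it slides along the pump's -x, toward the bay. Starts at 0 to 0.003. Friction 1.5 N; stays where it is left. Plate 26 mm wide, 4 thick, 0.5 above the pump's top; blocked unless the pack is down.
- latch_knob (a point): (mm) Top centre of the latch's upright grey knob, 12 (x) x 16 (y), standing 24 above the latch plate (knob top 61.5, plate top 37.5 above the worktop); at pump x +56 with the latch at 0, +38 when home. Axes as the pump's. Grasp it across y, or push it from behind toward -x.
- vial_c: Bystander: small brown glass vial with a cap, 32 mm across, 62 mm tall, origin under its centre.
- dropper_bottle: Bystander: white dropper bottle, 43 mm across, 98 mm tall, origin under its centre.
- sample_cup_0: Bystander: clear screw-cap sample cup with a lid, 60 mm across, 64 mm tall, origin under its centre.

How it is judged (in metres and radians):
On the way, in this order (a step that is already met when the one before it is completed fails the run):
1. the pack sits flat on the bay floor, tongue under the lip (horizontal distance between pack and bay below 0.003 m and z of pack in the frame of bay between -0.003 and 0.002 m and angle between pack's own z axis and vertical below 0.05 rad and angle between the x axis of pack and the x axis of pump, either way round below 0.08 rad), for 0.2 s.
2. the latch is slid home over the heel (all of step 1 and value of joint latch above 0.015 m), for 0.2 s.
At the end, for the whole second after the job is handed in: The pack rests in the bay: its origin within 3 mm sideways of the bay's centre and less than 2 mm above its floor, tilted under 0.05 rad and turned under 0.08 rad from the pump; the latch is at least 15 of its 18 mm home, over the heel (all of step 2 and linear speed of pack below 0.02 m/s); the robot touches nothing.
It fails at once if a bystander (vial, dropper bottle or sample cup) is shifted more than 20 mm or tipped over (distance of any of vial_c, dropper_bottle, sample_cup_0 from where it was at the start of the episode above 0.02 m or angle between any of vial_c, dropper_bottle, sample_cup_0's own z axis and vertical above 0.4 rad).
It also fails if it takes over 46 s, if anything falls off the work surface, if the arm or the gripper's body presses on something with over 40 N, if the wrist force passes 120 N, or if a joint passes its speed limit or range.

## Working session

There is one attempt and no reset: what is moved stays moved. The work goes in short steps, each a Python script; the robot and the scene stay as the last script left them, time stands still between calls to the robot, and variables do not carry over. Pictures are saved under pics/ and viewed, and the job is handed in when it is done.

```bash
mkdir -p pics; ls; python3 - <<'E'
from bench import robot
import cv2
for n in ["side","top","wrist"]:
    d=robot.get_image(n); cv2.imwrite(f"pics/{n}0.png",d["img"])
    print(n,d["fovy"],d["cx"],d["cy"],d["eye"],d["orientation"])
print(robot.current_t(),robot.current_eef_rot())
E
```

```text
pics
side 53.76160631321832 271.09757262159275 208.9858808259477 [ 499.97257336 -799.34117018  417.04300709] [-1.96771742  0.02668413 -0.16400648]
top 54.57598001829706 277.10600384205975 201.4773419279529 [509.21207702   5.10623637 927.70516955] [-3.00832779 -0.00537741 -1.58194244]
wrist 58.759989463607184 274.737164063807 209.70192508560172 [ 269.62425058 -483.39424662  384.35501498] [ 2.88974728e+00  6.02995599e-04 -1.18717502e+00]
0.15 [-3.14025173e+00 -2.69229678e-04  3.82747323e-01]
```

View pics/top0.png

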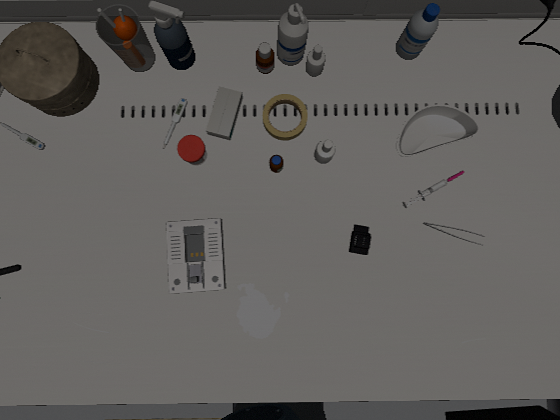

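View pics/side0.png

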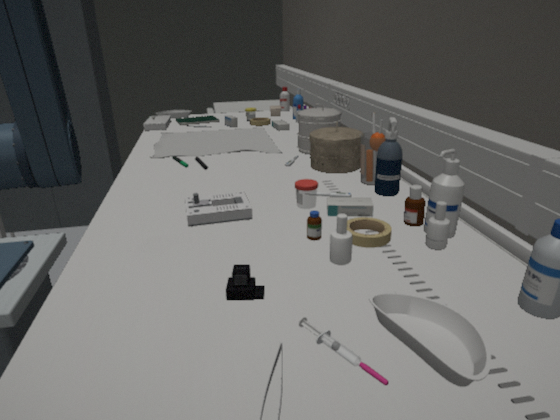

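View pics/wrist0.png

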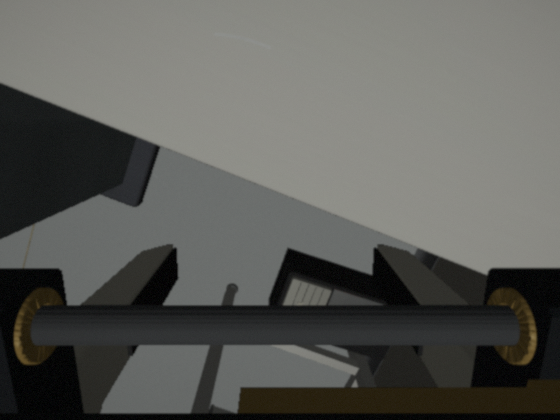

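```bash
python3 - <<'E'
import cv2,numpy as np
t=cv2.imread("pics/top0.png")
a=cv2.resize(t[210:300,155:235],None,fx=6,fy=6,interpolation=cv2.INTER_CUBIC)
b=cv2.resize(t[215:265,335:385],None,fx=6,fy=6,interpolation=cv2.INTER_CUBIC)
b=np.clip(b.astype(float)*3,0,255).astype(np.uint8)
c=np.zeros((540,800,3),np.uint8); c[:540,:480]=a; c[:300,490:790]=b
cv2.imwrite("pics/crop_top.png",c)
s=cv2.imread("pics/side0.png")
a=cv2.resize(s[180:230,175:265],None,fx=6,fy=6,interpolation=cv2.INTER_CUBIC)
b=cv2.resize(s[260:305,220:270],None,fx=6,fy=6,interpolation=cv2.INTER_CUBIC)
b=np.clip(b.astype(float)*2,0,255).astype(np.uint8)
c=np.zeros((580,560,3),np.uint8); c[:300,:540]=a; c[305:575,:300]=b
cv2.imwrite("pics/crop_side.png",c)
E
```

```text
(no output)
```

View pics/crop_top.png

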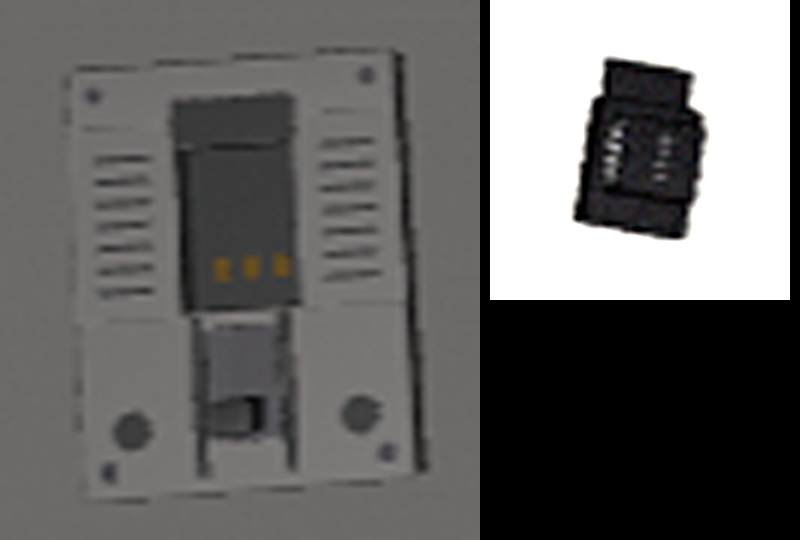

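View pics/crop_side.png

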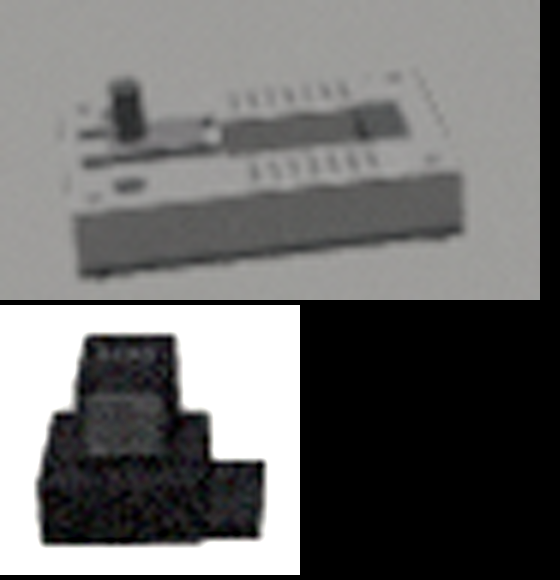

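```bash
cat > h.py <<'E'
import numpy as np, cv2
from scipy.spatial.transform import Rotation as R
from scipy.optimize import least_squares
def rot(o): return R.from_euler('xyz',o).as_matrix()
def proj(c,P):
    P=np.atleast_2d(P); f=210/np.tan(np.radians(c["fovy"])/2)
    q=(P-np.array(c["eye"]))@rot(c["orientation"])
    return np.c_[c["cx"]+f*q[:,0]/q[:,2],c["cy"]+f*q[:,1]/q[:,2]]
def place(p,L):  # p=x,y,yaw
    L=np.atleast_2d(np.array(L,float)); c,s=np.cos(p[2]),np.sin(p[2])
    return np.c_[p[0]+c*L[:,0]-s*L[:,1],p[1]+s*L[:,0]+c*L[:,1],L[:,2]]
def fit(views,p0):
    # views: list of (cam,[(local xyz,(u,v))...])
    def r(p):
        return np.concatenate([(proj(c,place(p,[a for a,_ in l]))-np.array([b for _,b in l])).ravel() for c,l in views])
    s=least_squares(r,p0,loss='soft_l1',x_scale=[10,10,.1]); return s.x,r(s.x).reshape(-1,2)
TOP=dict(fovy=54.57598001829706,cx=277.10600384205975,cy=201.4773419279529,eye=[509.21207702,5.10623637,927.70516955],orientation=[-3.00832779,-0.00537741,-1.58194244])
SIDE=dict(fovy=53.76160631321832,cx=271.09757262159275,cy=208.9858808259477,eye=[499.97257336,-799.34117018,417.04300709],orientation=[-1.96771742,0.02668413,-0.16400648])
E
python3 - <<'E'
from h import *
np.set_printoptions(precision=2,suppress=True)
A=lambda u,v:((u+.5)/6-.5+155,(v+.5)/6-.5+210)
B=lambda u,v:((u-490+.5)/6-.5+335,(v+.5)/6-.5+215)
pt=[((-74,-60,33),A(68,70)),((-74,60,33),A(395,52)),((82,60,33),A(415,472)),((82,-60,33),A(88,498)),
 ((-50,-21.5,33),A(172,100)),((-50,21.5,33),A(293,95)),((17,-21.5,33),A(184,312)),((17,21.5,33),A(300,306))]
S=lambda u,v:((u+.5)/6-.5+175,(v+.5)/6-.5+180)
ps=[((82,60,0),S(82,275)),((82,60,33),S(76,213)),((-74,60,33),S(463,175)),((-74,60,0),S(465,232))]
for v in ([(TOP,pt)],[(SIDE,ps)],[(TOP,pt),(SIDE,ps)]):
    p,r=fit(v,[400,190,3.19]); print("pump",p,abs(r).max()); 
print(r)
kt=[((-32,-17,7),B(605,60)),((-32,17,7),B(692,72)),((32,-20,0),B(575,220)),((32,20,0),B(687,238)),]
K=lambda u,v:((u+.5)/6-.5+220,(v-305+.5)/6-.5+260)
ks=[((32,20,0),K(42,543)),((-16,20,0),K(203,543)),((-32,17,0),K(262,537)),((-32,17,7),K(264,462))]
for v in ([(TOP,kt)],[(SIDE,ks)],[(TOP,kt),(SIDE,ks)]):
    p,r=fit(v,[430,-190,3.04]); print("pack",p); print(r)
E
```

```text
pump [518.96 179.93   3.2 ] 4.0043680681966975
pump [518.56 186.37   3.2 ] 1.9113874170761562
pump [518.61 180.13   3.2 ] 4.127101664899442
[[-0.13 -0.55]
 [-0.11 -1.3 ]
 [ 0.26  0.67]
 [-1.03  0.33]
 [ 0.48  4.13]
 [-0.08  3.6 ]
 [-0.31 -0.42]
 [ 0.16 -0.81]
 [ 0.1   2.25]
 [-0.36 -0.12]
 [ 0.43 -1.  ]
 [ 0.69  1.91]]
pack [ 544.9  -186.93    3.01]
[[-0.05 -0.41]
 [ 0.37 -0.6 ]
 [ 0.32  1.02]
 [-0.76  0.18]]
pack [ 545.19 -180.65    2.97]
[[-0.37  0.05]
 [ 0.64 -0.53]
 [ 0.13 -0.74]
 [-0.34  8.35]]
pack [ 544.5  -185.02    3.  ]
[[-0.81 -0.26]
 [-0.4  -0.37]
 [-0.58  1.15]
 [-1.67  0.4 ]
 [-0.31  1.89]
 [ 0.92  0.82]
 [ 0.41  0.44]
 [-0.06  9.51]]
```

```bash
cat >> h.py <<'E'
import json
def snap(robot,view,name):
    d=robot.get_image(view); cv2.imwrite(f"pics/{name}.png",d["img"])
    json.dump({k:(np.array(d[k]).tolist()) for k in d if k!="img"},open(f"pics/{name}.json","w")); return d
def cam(name): return json.load(open(f"pics/{name}.json"))
E
python3 - <<'E'
from bench import robot
from h import *
for pos,o in [((540,-186,110),(np.pi,0,-.13)),((540,-186,110),(np.pi,0,3.01)),((529,180,130),(np.pi,0,.06)),((529,180,130),(np.pi,0,-3.08))]:
    print(robot.inverse_kinematics(pos,o))
robot.move_ptp((539,-186,130),(np.pi,0,-.13))
print(robot.current_t(),robot.current_tcp_pos())
snap(robot,"wrist","w1")
E
```

```text
[-5.26954397e-01  3.89311867e-01  1.63091185e+00 -4.44089210e-16
  1.12136894e+00  1.17384193e+00]
[-0.5269544   0.38931187  1.63091185  0.          1.12136894 -1.96615807]
[ 1.28365548e-01  3.48361755e-01  1.63835065e+00 -4.44089210e-16
  1.15488025e+00  1.63916187e+00]
[ 0.12836555  0.34836176  1.63835065  0.          1.15488025 -1.50402343]
1.875 [ 538.94151238 -186.83225325  130.22505232]
```

View pics/w1.png

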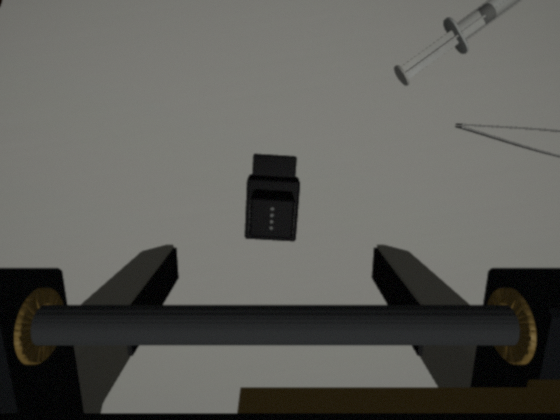

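```bash
python3 - <<'E'
import cv2,numpy as np
t=cv2.imread("pics/w1.png")[145:250,235:310]
b=cv2.resize(t,None,fx=7,fy=7,interpolation=cv2.INTER_CUBIC)
cv2.imwrite("pics/w1c.png",np.clip(b[:595].astype(float)*3.5,0,255).astype(np.uint8)); 
E
```

```text
(no output)
```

View pics/w1c.png

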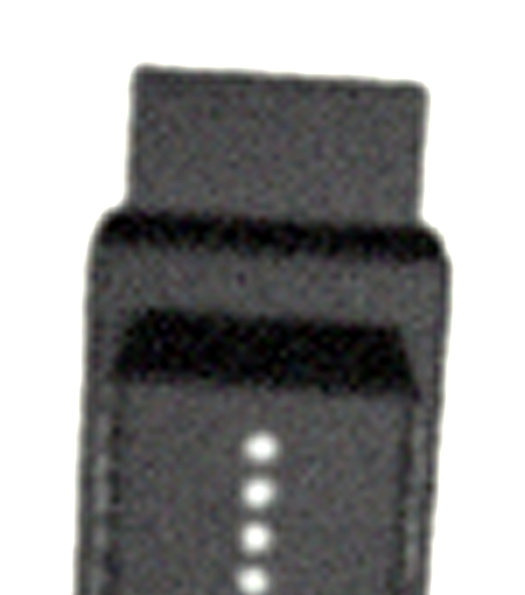

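```bash
python3 - <<'E'
from h import *
np.set_printoptions(precision=2,suppress=True)
B=lambda u,v:((u+.5)/7-.5+235,(v+.5)/7-.5+145)
l=[((-32,-17,7),B(135,67)),((-32,17,7),B(428,88)),((-16,-20,23),B(92,240)),((-16,20,23),B(450,262)),((-8,-15,52),B(112,380)),((-8,15,52),B(418,397))]
p,r=fit([(cam("w1"),l)],[545,-186,3.]); print(p);print(r)
print(cam("w1")["eye"])
E
```

```text
[ 544.47 -184.97    2.95]
[[-1.16  0.87]
 [ 0.86  0.64]
 [-1.3  -0.15]
 [ 1.33  0.04]
 [-0.35 -0.67]
 [ 0.46 -0.38]]
[607.4672892982461, -194.82221689695743, 296.64471163887964]
```

```bash
python3 - <<'E'
from bench import robot
from h import *
np.set_printoptions(precision=1,suppress=True)
y=2.955-np.pi
robot.move_linear((538.6,-183.9,60),(np.pi,0,y),speed=150)
robot.move_linear((538.6,-183.9,28),speed=60,f_stop=8)
print(robot.current_tcp_pos(),robot.current_eef_rot(),robot.current_t())
robot.move_gripper(0.0)
print(robot.current_gripper_width()*93,robot.current_t(),robot.current_contact_force())
robot.move_linear((538.6,-183.9,110),speed=150)
print(robot.current_contact_force(),robot.current_t())
robot.move_ptp((450,175,190),(np.pi,0,.06))
print(robot.current_t(),robot.current_tcp_pos(),robot.current_eef_rot())
snap(robot,"wrist","w2"); snap(robot,"side","s2")
E
```

```text
[ 538.6 -183.9   27.8] [-3.1  0.  -0.2] 3.225
29.75753224811055 4.225 [-0.8 -0.5 -0.3]
[ 0.3  0.2 -2.6] 4.925
6.3333 [450.5 174.2 189.6] [3.1 0.  0.1]
```

View pics/w2.png

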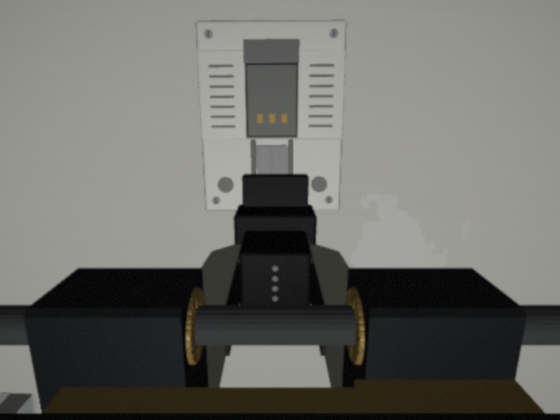

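View pics/s2.png

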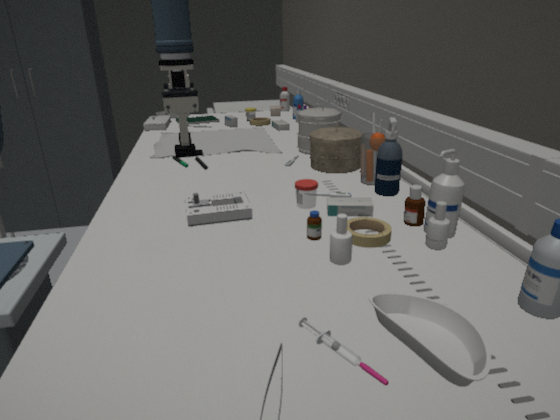

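```bash
python3 - <<'E'
import cv2,numpy as np
t=cv2.imread("pics/w2.png")
cv2.imwrite("pics/w2a.png",cv2.resize(t[12:152,190:355],None,fx=4.2424,fy=4.2424,interpolation=cv2.INTER_CUBIC))
b=cv2.resize(t[165:290,220:330],None,fx=4.8,fy=4.8,interpolation=cv2.INTER_CUBIC)
cv2.imwrite("pics/w2b.png",np.clip(b.astype(float)*2.2,0,255).astype(np.uint8)); 
E
```

```text
(no output)
```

View pics/w2a.png

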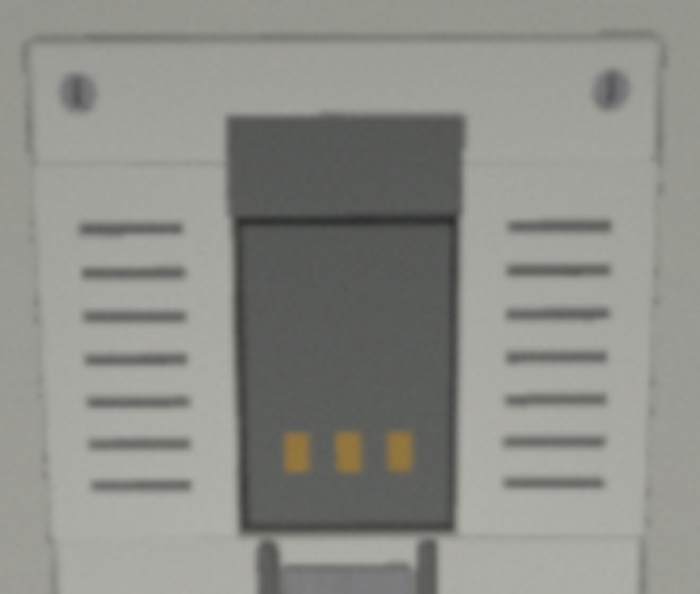

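View pics/w2b.png

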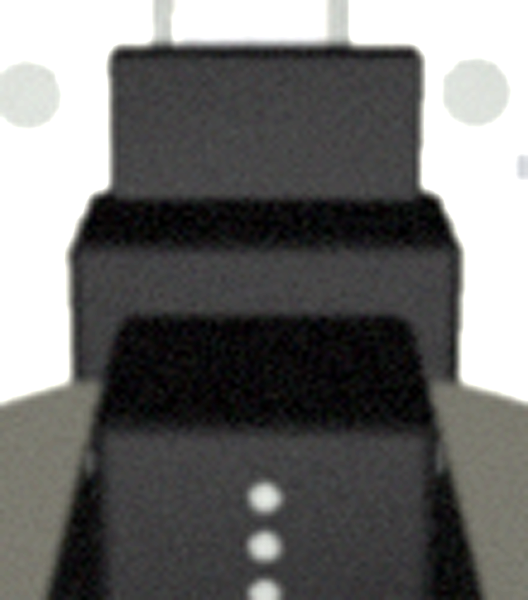

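```bash
python3 - <<'E'
from h import *
np.set_printoptions(precision=2,suppress=True)
k=4.2424
A=lambda u,v:((u+.5)/k-.5+190,(v+.5)/k-.5+12)
B=lambda u,v:((u+.5)/4.8-.5+220,(v+.5)/4.8-.5+165)
c=cam("w2"); print(c["eye"],c["orientation"])
l=[((-42,-21.5,33),A(234,217)),((-42,21.5,33),A(458,217)),((17,-21.5,33),A(240,531)),((17,21.5,33),A(455,531)),((-74,-60,33),A(25,39)),((-74,60,33),A(662,37))]
p,r=fit([(c,l)],[519,180,3.2]); print("pump",p);print(r)
l=[((-32,-17,7),B(110,48)),((-32,17,7),B(420,48)),((-16,-20,23),B(72,252)),((-16,20,23),B(460,251)),((-8,-15,52),B(103,432)),((-8,15,52),B(432,432))]
for z in (158,160,162,164):
  l2=[((a[0],a[1],a[2]+z),b) for a,b in l]
  p,r=fit([(c,l2)],[450,175,3.2]); print(z,"pack",p,(r**2).sum())
print(r)
E
```

```text
[519.5614763469441, 179.2773518087535, 356.0093828360248] [2.8894311411405016, -0.0015857976029611809, -1.5109191568194684]
pump [517.11 181.44   3.21]
[[-0.17  0.47]
 [-0.02  0.28]
 [ 0.06  0.35]
 [-0.12  0.15]
 [-0.57 -0.55]
 [ 1.05 -0.63]]
158 pack [455.06 174.97   3.2 ] 42.20008801009525
160 pack [455.72 175.03   3.2 ] 39.186652426600546
162 pack [456.4  175.09   3.2 ] 40.26774648872115
164 pack [457.11 175.14   3.2 ] 46.32111967262958
[[-1.57  2.1 ]
 [ 1.74  2.05]
 [-2.19 -1.09]
 [ 2.09 -0.95]
 [-3.42 -0.03]
 [ 3.03 -0.11]]
```

```bash
cat >> h.py <<'E'
G=np.array([6,0,27.8]); M=np.diag([-1.,1,-1])
def tool(pump,th,xt,zt):
    """th deg, tongue tip bottom at pump x=xt, zt above bay floor -> TCP pos, rpy"""
    P=R.from_euler('z',pump[2])*R.from_euler('y',-np.radians(th))
    tip=place(pump,[xt,0,8+zt])[0]
    pos=tip+P.apply(G-np.array([-32,0,0]))
    return pos,(P*R.from_matrix(M)).as_euler('xyz')
E
python3 - <<'E'
from bench import robot
from h import *
np.set_printoptions(precision=3,suppress=True)
k=4.2424
A=lambda u,v:((u+.5)/k-.5+190,(v+.5)/k-.5+12)
c=cam("w2")
l=[((-42,-21.5,33),A(234,217)),((-42,21.5,33),A(458,217)),((17,-21.5,33),A(240,531)),((17,21.5,33),A(455,531)),((-74,-60,33),A(25,39)),((-74,60,33),A(662,37))]
p,r=fit([(c,l)],[519,180,3.2]); print(p)
pump=[517.5,180.9,3.205]
for w in [(26,-37,35),(26,-37,4.5),(24,-44,1),(0,-48.5,0)]:
    q=tool(pump,*w); print(q, robot.inverse_kinematics(*q))
robot.move_ptp(*tool(pump,26,-37,40))
print(robot.current_t(),robot.current_tcp_pos())
snap(robot,"wrist","w3");snap(robot,"side","s3");snap(robot,"top","t3")
E
```

```text
[517.106 181.437   3.205]
(array([532.502, 181.853,  84.645]), array([-3.142,  0.454,  0.063])) [0.116 0.691 1.274 0.023 1.63  1.619]
(array([532.502, 181.853,  54.145]), array([-3.142,  0.454,  0.063])) [0.116 0.721 1.298 0.023 1.575 1.618]
(array([538.051, 182.205,  49.853]), array([-3.142,  0.419,  0.063])) [0.116 0.711 1.316 0.021 1.533 1.618]
(array([527.979, 181.565,  35.8  ]), array([-3.142,  0.   ,  0.063])) [0.131 0.46  1.736 0.    0.946 1.639]
7.0917 [532.395 181.298  89.006]
```

View pics/w3.png

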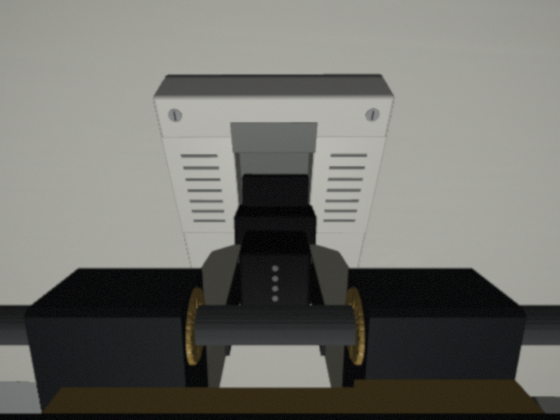

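View pics/s3.png

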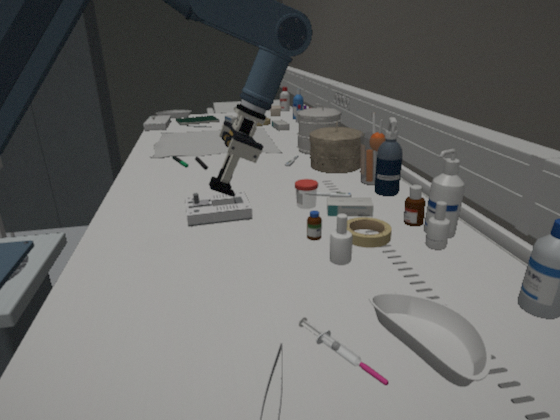

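```bash
python3 - <<'E'
import cv2,numpy as np
t=cv2.imread("pics/w3.png")
cv2.imwrite("pics/w3a.png",cv2.resize(t[70:250,150:400],None,fx=3.2,fy=3.2,interpolation=cv2.INTER_CUBIC))
t=cv2.imread("pics/s3.png")
cv2.imwrite("pics/s3a.png",cv2.resize(t[140:230,170:270],None,fx=6,fy=6,interpolation=cv2.INTER_CUBIC))
E
```

```text
(no output)
```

View pics/w3a.png

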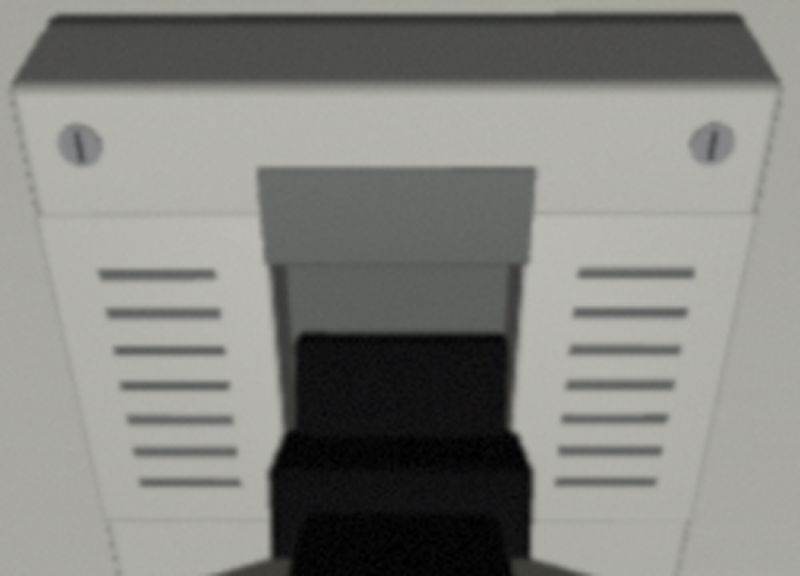

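View pics/s3a.png

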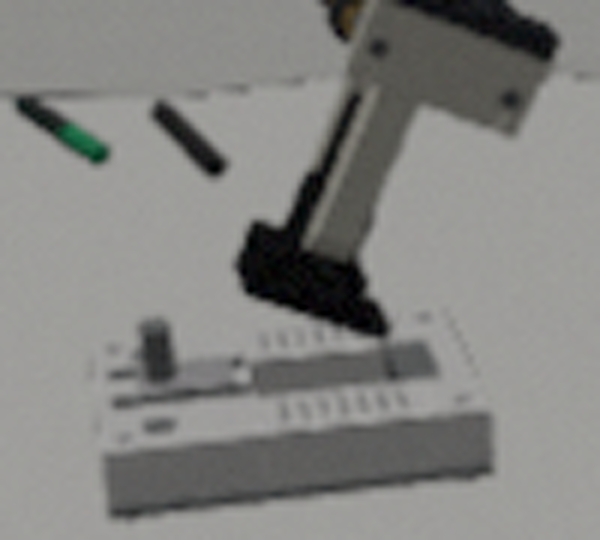

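```bash
python3 - <<'E'
from h import *
np.set_printoptions(precision=3,suppress=True)
A=lambda u,v:((u+.5)/3.2-.5+150,(v+.5)/3.2-.5+70)
c=cam("w3"); print(c["eye"],c["orientation"])
l=[((-42,-21.5,33),A(267,263)),((-42,21.5,33),A(529,263)),((-74,-60,33),A(13,86)),((-74,60,33),A(780,86)),((-74,-60,0),A(52,17)),((-74,60,0),A(742,15))]
p,r=fit([(c,l)],[519,180,3.2]); print(p);print(r)
p,r=fit([(c,l[:2])],[519,180,3.2]); print(p);
pump=[517.5,180.9,3.205]
P=R.from_euler('z',pump[2])*R.from_euler('y',-np.radians(26))
tcp=np.array([532.395,181.298,89.006])
for a,b in [((-32,-17,7),A(297,335)),((-32,17,7),A(507,335)),((-16,-20,23),A(270,472)),((-16,20,23),A(531,472))]:
    print(proj(c,tcp+P.apply(np.array(a)-G))-b)
from bench import robot
print(robot.current_tcp_pos(),robot.current_tcp_pos(),tool(pump,26,-37,40))
E
```

```text
[667.2557461981802, 190.60962983056544, 208.3833768938238] [2.4352533836774604, -0.0011449210473519766, -1.5076155693445612]
[516.751 181.403   3.205]
[[ 1.412  1.065]
 [-1.853  1.034]
 [-2.154  0.405]
 [ 2.4    0.346]
 [ 0.436 -2.795]
 [-0.376 -2.207]]
[517.464 181.346   3.204]
[[-0.074  2.586]]
[[1.329 2.529]]
[[ 0.028 -1.428]]
[[ 2.423 -1.506]]
[532.547 182.094  92.424] [532.547 182.094  92.424] (array([532.502, 181.853,  89.645]), array([-3.142,  0.454,  0.063]))
```

```bash
python3 - <<'E'
from bench import robot
from h import *
np.set_printoptions(precision=3,suppress=True)
for i in range(3):
    robot.sleep(.1); print(robot.current_t(),robot.current_tcp_pos(),robot.current_eef_rot(),robot.current_qpos())
print(robot.inverse_kinematics(*tool([517.5,180.9,3.205],26,-37,40)))
E
```

```text
7.3417 [532.534 182.195  92.474] [-3.141  0.449  0.064] [0.116 0.68  1.271 0.023 1.638 1.619]
7.4417 [532.527 182.175  91.814] [-3.141  0.45   0.064] [0.116 0.682 1.271 0.023 1.638 1.619]
7.5417 [532.501 182.053  90.987] [-3.142  0.452  0.064] [0.116 0.683 1.271 0.023 1.639 1.619]
[0.116 0.686 1.27  0.023 1.639 1.619]
```

```bash
python3 - <<'E'
from bench import robot
from h import *
np.set_printoptions(precision=2,suppress=True)
pump=[517.3,181.1,3.205]
def go(w,v,f=12):
    q=tool(pump,*w); s=robot.move_linear(q[0],q[1],speed=v,f_stop=f)
    print(w,s,robot.current_t(),np.array(robot.current_tcp_pos())-q[0],robot.current_contact_force()); return s
for w,v in [((26,-37,26),60),((26,-37,4.5),30),((25,-40.5,2.5),15),((24,-44,1),15)]:
    if go(w,v): break
snap(robot,"wrist","w4");snap(robot,"side","s4")
a=cv2.imread("pics/w4.png")[100:260,170:370]; b=cv2.imread("pics/s4.png")[140:230,170:270]
cv2.imwrite("pics/c4.png",np.hstack([cv2.resize(a,(400,320)),cv2.resize(b,(400,320),interpolation=cv2.INTER_CUBIC)]))
E
```

```text
(26, -37, 26) False 7.925 [-0.61 -0.08 -0.91] [-0.29  0.54 -2.12]
(26, -37, 4.5) False 8.7917 [0.09 0.02 0.09] [ 0.34 -0.2  -2.34]
(25, -40.5, 2.5) False 9.1833 [-0.04  0.03  0.15] [-0.4  -0.98 -2.07]
(24, -44, 1) False 9.5583 [-0.06  0.01  0.07] [ 0.54  0.16 -2.61]
```

View pics/c4.png

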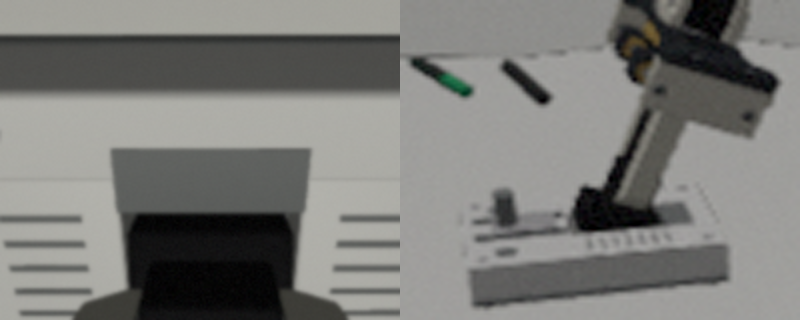

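```bash
python3 - <<'E'
from bench import robot
from h import *
np.set_printoptions(precision=2,suppress=True)
pump=[517.3,181.1,3.205]
def go(w,v,f=12):
    q=tool(pump,*w); s=robot.move_linear(q[0],q[1],speed=v,f_stop=f)
    print(w,s,robot.current_t(),np.array(robot.current_tcp_pos())-q[0],robot.current_contact_force()); return s
for w in [(20,-45.5,.6),(15,-46.3,.6),(10,-47.3,.6),(5,-48,.5),(2,-48.4,.4),(0,-48.5,0)]:
    if go(w,18): break
snap(robot,"wrist","w5");snap(robot,"side","s5")
a=cv2.imread("pics/w5.png")[100:260,170:370]; b=cv2.imread("pics/s5.png")[140:230,170:270]
cv2.imwrite("pics/c5.png",np.hstack([cv2.resize(a,(400,320)),cv2.resize(b,(400,320),interpolation=cv2.INTER_CUBIC)]))
E
```

```text
(20, -45.5, 0.6) False 9.95 [-0.33  0.08  0.53] [-0.19  0.11 -2.6 ]
(15, -46.3, 0.6) False 10.2917 [ 0.11 -0.01  0.27] [ 0.41 -0.55 -2.9 ]
(10, -47.3, 0.6) False 10.6333 [ 0.38 -0.04  0.1 ] [-0.34 -0.4  -3.1 ]
(5, -48, 0.5) False 10.9917 [ 0.67 -0.04  0.16] [ 0.11 -0.08 -2.09]
(2, -48.4, 0.4) False 11.2667 [ 0.58 -0.02  0.17] [-2.3   0.51 -2.42]
(0, -48.5, 0) False 11.525 [ 0.53 -0.08  0.15] [-0.85  0.87 -1.51]
```

View pics/c5.png

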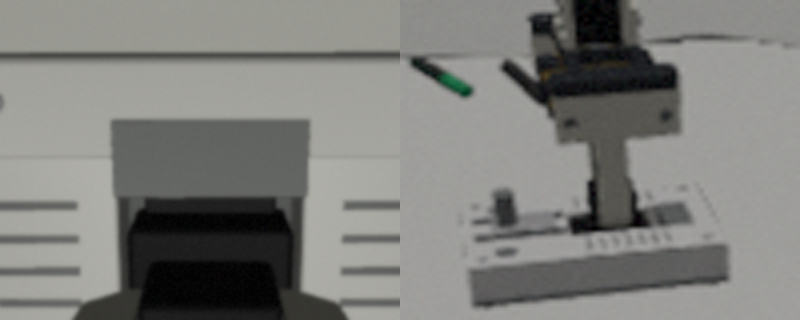

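```bash
python3 - <<'E'
from bench import robot
from h import *
np.set_printoptions(precision=2,suppress=True)
pump=[517.3,181.1,3.205]
q=tool(pump,0,-48.5,-2)
print(robot.move_linear(q[0],q[1],speed=10,f_stop=12),np.array(robot.current_tcp_pos()),robot.current_contact_force())
robot.move_gripper(0.5)
p=np.array(robot.current_tcp_pos());print(p,robot.current_t())
robot.move_linear([p[0],p[1],105],speed=150)
# back off toward robot for a look
t=place(pump,[70,0,105])[0]
robot.move_linear(t,speed=200)
print(robot.current_t())
snap(robot,"wrist","w6");snap(robot,"side","s6")
a=cv2.imread("pics/w6.png"); b=cv2.imread("pics/s6.png")[165:230,170:270]
cv2.imwrite("pics/c6.png",cv2.resize(b,(800,520),interpolation=cv2.INTER_CUBIC))
E
```

```text
True [528.35 181.68  35.94] [ 0.27 -0.19  3.71]
[526.51 181.59  34.76] 12.3583
13.525
```

View pics/w6.png

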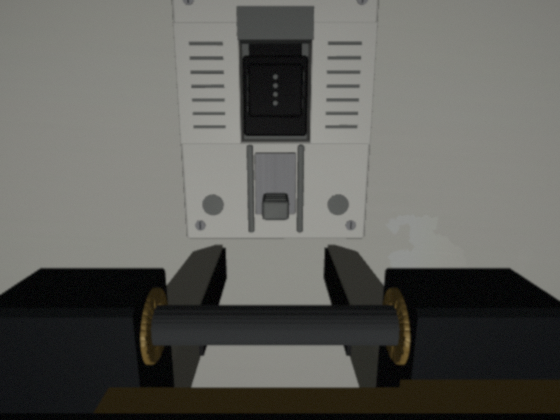

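View pics/c6.png

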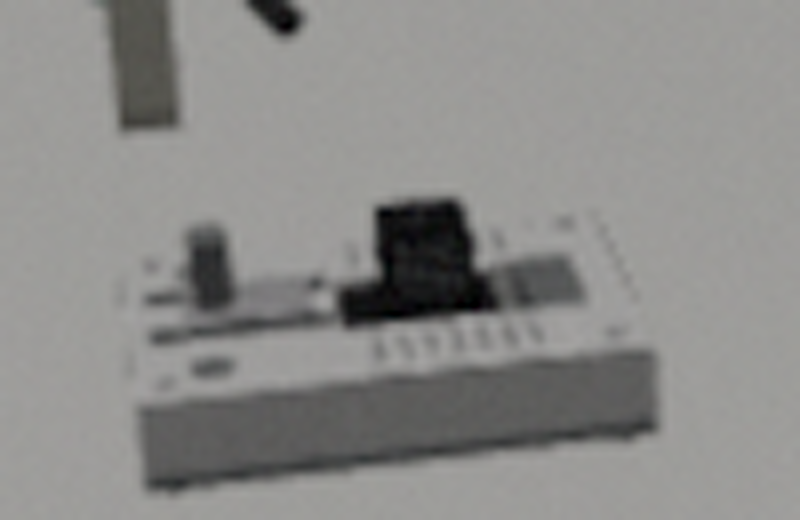

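```bash
python3 - <<'E'
import cv2,numpy as np
t=cv2.imread("pics/w6.png")[0:230,225:325]
b=cv2.resize(t,None,fx=5,fy=5,interpolation=cv2.INTER_CUBIC).astype(float)
b=255*(b/255)**.5
cv2.imwrite("pics/w6a.png",b[:590]);cv2.imwrite("pics/w6b.png",b[600:1150])
E
```

```text
[ WARN:0@0.129] global loadsave.cpp:1063 imwrite_ Unsupported depth image for selected encoder is fallbacked to CV_8U.
```

View pics/w6a.png

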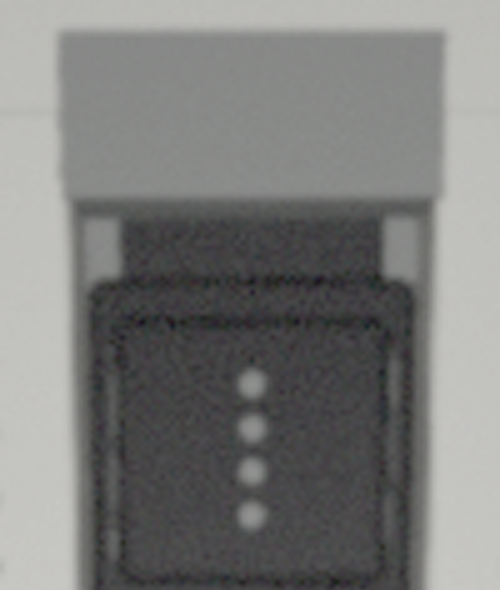

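View pics/w6b.png

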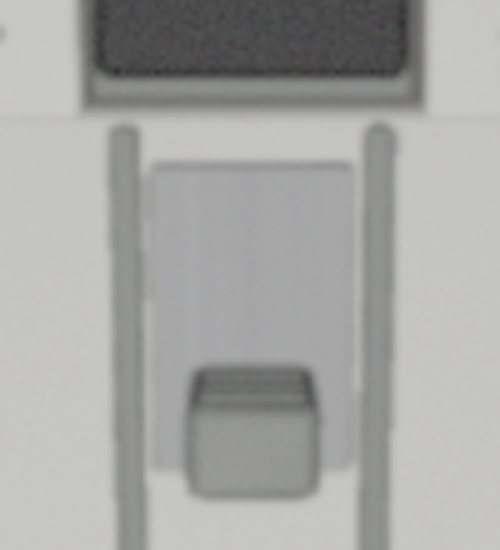

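```bash
python3 - <<'E'
from bench import robot
from h import *
np.set_printoptions(precision=2,suppress=True)
pump=[517.3,181.1,3.205]
A=lambda x,z: place(pump,[x,0,z])[0]
robot.move_linear(A(86,95),speed=100)
robot.move_gripper(0.0)
print(robot.move_linear(A(86,46),speed=100,f_stop=10),robot.current_t())
robot.sleep(.2)
s=robot.move_linear(A(40,46),speed=25,f_stop=9)
p=robot.current_tcp_pos(); d=(np.array(p)-A(0,0))@np.array([np.cos(3.205),np.sin(3.205),0])
print(s,p,"pump x",d,robot.current_contact_force(),robot.current_t())
snap(robot,"wrist","w7");snap(robot,"side","s7")
b=cv2.imread("pics/s7.png")[165:230,170:270]
cv2.imwrite("pics/c7.png",np.vstack([cv2.imread("pics/w7.png")[:260],cv2.resize(b,(560,340),interpolation=cv2.INTER_CUBIC)]))
E
```

```text
False 15.475
True [463.6  177.66  45.38] pump x 53.810457579694024 [ 0.5  -0.57 -0.27] 16.925
```

View pics/c7.png

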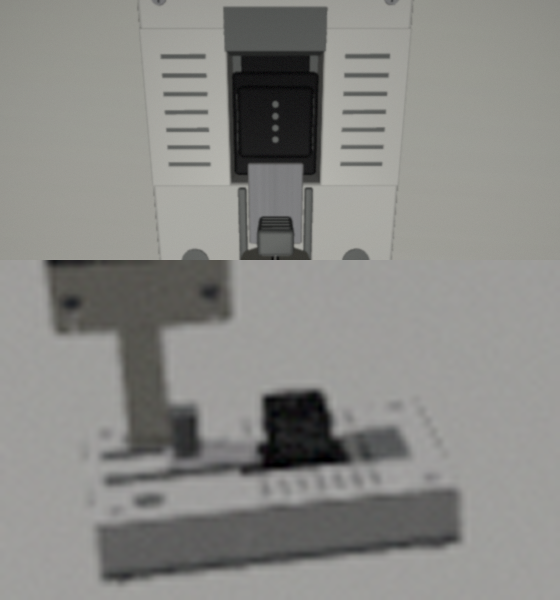

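```bash
python3 - <<'E'
from bench import robot
from h import *
np.set_printoptions(precision=2,suppress=True)
pump=[517.3,181.1,3.205]
A=lambda x,z: place(pump,[x,0,z])[0]
X=lambda:(np.array(robot.current_tcp_pos())-A(0,0))@np.array([np.cos(3.205),np.sin(3.205),0])
robot.sleep(.2); print(X(),robot.current_contact_force())
s=robot.move_linear(A(46,46),speed=25,f_stop=20)
print(s,"pump x",X(),robot.current_contact_force(),robot.current_t())
robot.sleep(.1);print(X(),robot.current_contact_force())
d=snap(robot,"wrist","w8")
# predicted pixels of plate/knob for latch q
for q in (12,14,16,18): print(q,proj(d,place(pump,[[56-q-6,-8,61.5],[56-q-6,8,61.5],[17,-21.5,33],[17,21.5,33],[-42,-21.5,33]])).tolist())
cv2.imwrite("pics/w8a.png",cv2.resize(cv2.imread("pics/w8.png")[40:260,215:335],None,fx=2.7*1.0,fy=2.7,interpolation=cv2.INTER_CUBIC))
E
```

```text
54.65448767433421 [-0.85 -0.73  0.63]
True pump x 53.88810078729802 [ 0.42  0.29 -0.37] 17.5417
53.937642302295124 [ 0.08  0.74 -0.59]
12 [[257.31000298776297, 244.64898257189662], [295.12154246706734, 244.6651451000795], [231.32326496970362, 182.53667018908416], [320.58816309443193, 182.6099529696441], [227.30972875044387, 50.496781455604236]]
14 [[257.2566816840391, 240.1976165926924], [295.1968382589233, 240.21490442434], [231.32326496970362, 182.53667018908416], [320.58816309443193, 182.6099529696441], [227.30972875044387, 50.496781455604236]]
16 [[257.20299634272527, 235.7158600485631], [295.27264798954906, 235.73428819689855], [231.32326496970362, 182.53667018908416], [320.58816309443193, 182.6099529696441], [227.30972875044387, 50.496781455604236]]
18 [[257.1489432229913, 231.20340064772626], [295.34897693887285, 231.2229843558153], [231.32326496970362, 182.53667018908416], [320.58816309443193, 182.6099529696441], [227.30972875044387, 50.496781455604236]]
```

View pics/w8a.png

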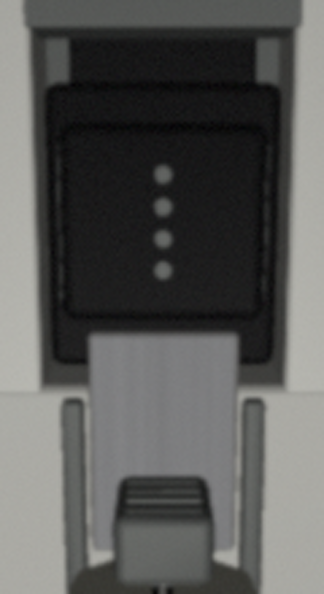

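```bash
python3 - <<'E'
from bench import robot
from h import *
np.set_printoptions(precision=2,suppress=True)
pump=[517.3,181.1,3.205]
A=lambda x,z: place(pump,[x,0,z])[0]
c=cam("w8")
for x in (14,15.5,17): print(x,proj(c,place(pump,[[x,-20,31],[x,20,31]])).tolist())
robot.move_linear(A(75,46),speed=60)
robot.move_linear(A(75,110),speed=150)
robot.sleep(.3)
d=snap(robot,"wrist","w9");snap(robot,"side","s9");snap(robot,"top","t9")
# fiducials: latch & seated pack predicted
for n,L in dict(knobfront=[[32,-8,61.5],[32,8,61.5]],griptop=[[-24.5+0,-15,60],[-24.5,15,60],[3.5,-15,60],[3.5,15,60]],heel=[[15.5,-20,31],[15.5,20,31]],bay=[[17,-21.5,33],[17,21.5,33],[-42,-21.5,33],[-42,21.5,33]]).items(): print(n,proj(d,place(pump,L)).round(1).tolist())
print(robot.current_t())
cv2.imwrite("pics/w9a.png",cv2.resize(cv2.imread("pics/w9.png")[0:200,215:335],None,fx=3,fy=3,interpolation=cv2.INTER_CUBIC))
b=cv2.imread("pics/s9.png")[165:230,170:270]; cv2.imwrite("pics/c9.png",cv2.resize(b,(800,520),interpolation=cv2.INTER_CUBIC))
E
```

```text
14 [[234.6886669672948, 175.63899605684298], [317.2093220553056, 175.71035039717052]]
15.5 [[234.77349857295818, 178.69038388748544], [317.1114029925207, 178.75998817763676]]
17 [[234.85795516723783, 181.72828258086804], [317.0139165709213, 181.79615157561815]]
knobfront [[261.6, 158.4], [289.7, 158.5]]
griptop [[247.7, 52.0], [304.0, 52.1], [248.6, 106.5], [302.8, 106.6]]
heel [[244.0, 125.9], [306.9, 126.0]]
bay [[241.5, 128.5], [309.4, 128.6], [239.2, 26.3], [312.1, 26.5]]
19.2167
```

View pics/w9a.png

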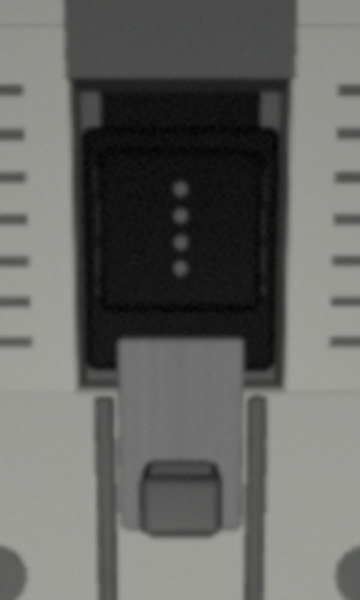

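View pics/c9.png

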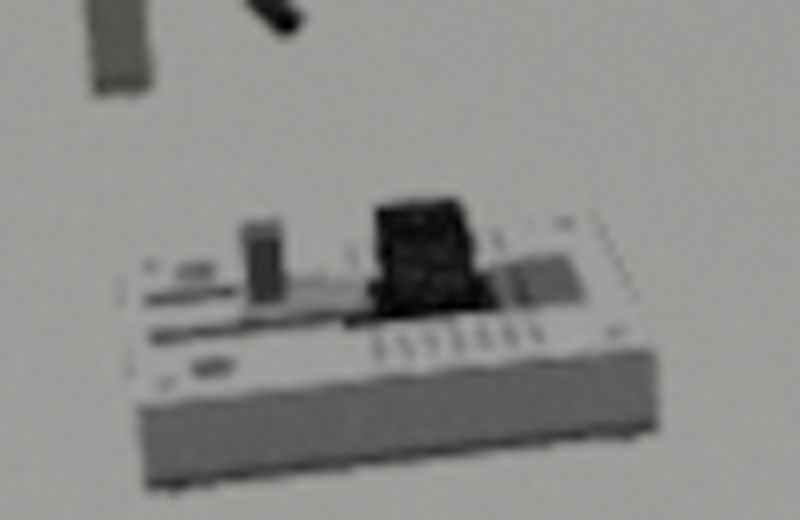

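View pics/t9.png

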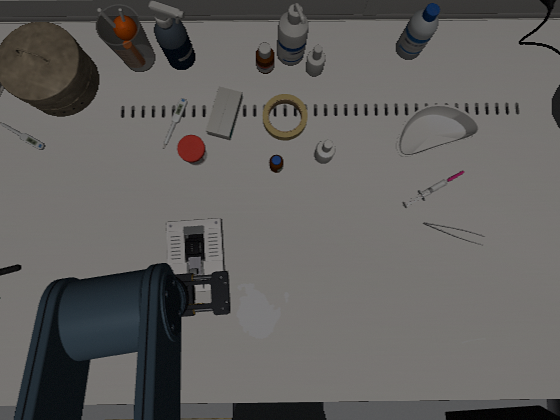

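```bash
python3 - <<'E'
from bench import robot
from h import *
np.set_printoptions(precision=2,suppress=True)
pump=[517.3,181.1,3.205]
A=lambda x,z: place(pump,[x,0,z])[0]
for x in (-3,-21):
    robot.move_linear(A(x,90 if x==-3 else 68),speed=150); robot.sleep(.4)
    if x==-3: robot.move_linear(A(x,68),speed=60); robot.sleep(.2)
    print(x,robot.move_linear(A(x,57),speed=8,f_stop=6),robot.current_tcp_pos())
    robot.move_linear(A(x,68),speed=60)
robot.move_linear(A(-21,110),speed=120)
robot.move_linear(A(75,130),speed=200); robot.sleep(.5)
snap(robot,"wrist","w10"); print(robot.current_t(),robot.current_contact_force())
cv2.imwrite("pics/w10a.png",cv2.resize(cv2.imread("pics/w10.png")[0:200,215:335],None,fx=3,fy=3,interpolation=cv2.INTER_CUBIC))
E
```

```text
-3 True [520.24 181.27  60.37]
-21 True [538.23 182.41  60.33]
25.8417 [-0.77  0.2   0.67]
```

View pics/w10a.png

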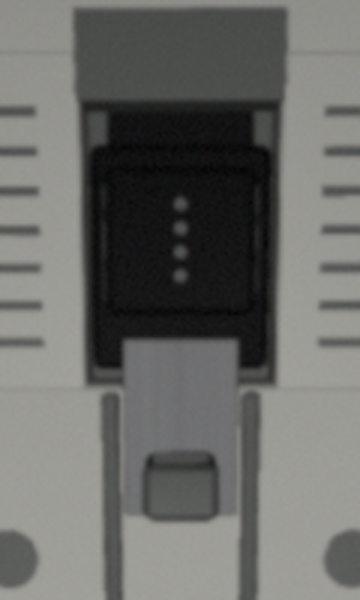

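Both touches found the grip top at z = 60.35 (60 expected), at the front and at the rear, so the pack is flat and down. The last picture shows the latch still home over the heel, with the robot clear. I'm handing in.

```bash
python3 -c "
from bench import robot
robot.hand_in(); print(robot.current_t())"
```

```text
the job is handed in; nothing more can be done
the job is handed in; nothing more can be done
```

The battery pack is seated in the bay with its tongue under the lip, and the latch is slid home over the heel. I handed the job in at about 26 s of the 46 s allowed. I held the pack tilted 26–24°, tucked the tongue under the lip and rocked it flat. I then pressed it down, released it, pushed the latch knob from behind with the fingers shut, and backed off.

- **Seating:** light touches at the front and rear of the grip top read z = 60.33 and 60.37, where 60 was expected. So the pack is down on the floor and level.
- **Latch:** it reads about 17.5–17.7 of 18 mm home in the wrist pictures. A second, harder push did not move it further.
- **Pack position:** the pack sits about 1.5 mm toward the lip end of the bay. That is about the limit of its play and within the 3 mm tolerance. The picture measurement alone gave about 1.65 mm, which is within the 2 mm calibration error.
- **Bystanders:** in the last top picture, taken before the two check touches, the vial, dropper bottle and sample cup look unmoved.
- **Robot:** it was clear of everything at the end, with the contact force near zero.

No check failed. The different cameras put the pump's position up to about 2 mm apart lengthways (the side camera was 5 mm off sideways), so I used the wrist camera's values.

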